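Make up two metal-chasing kits

TASK

Make up two kits from the stock on the bench: on the board with blue pads the red-sleeved punch along the long strip, the black bench block on the square pad and the golden brass disc on the round pad; on the board with green pads the yellow-sleeved punch along the strip and the copper square on the square pad, its round pad left bare. Lay each thing flat, centred and square on its pad (punch tips may point either way), and leave the violet-sleeved punch and the silver disc where they are.

Things in the scene. Friction and masses are not known exactly. Their poses are not given: they have to be found in the camera images.
- blue_board: fixed pale-wood kit board with blue felt pads: flat slab 220 (x) x 150 (y) x 8 mm, no rim; origin at the centre of its underside, z up, top at z = 8 mm. Flush blue pads (centres in the board's frame, mm): strip 120 x 30 along x at (0, -45); square 60 x 60 at (-52, 32); round, 54 across, at (52, 32)
- green_board: fixed pale-wood kit board with green felt pads: flat slab 220 (x) x 150 (y) x 8 mm, no rim; origin at the centre of its underside, z up, top at z = 8 mm. Flush green pads (centres in the board's frame, mm): strip 120 x 30 along x at (0, -45); square 60 x 60 at (-52, 32); round, 54 across, at (52, 32)
- red_punch: steel punch with a red square sleeve round its middle (belongs to the blue kit): lies flat along its x, 90 mm long, 12 mm wide and 12 mm high, about 70 g, tapered tip at +x; origin at mid-length on its underside, z up. Grip it across its y at the middle
- yellow_punch: steel punch with a yellow square sleeve round its middle (belongs to the green kit): lies flat along its x, 90 mm long, 12 mm wide and 12 mm high, about 70 g, tapered tip at +x; origin at mid-length on its underside, z up. Grip it across its y at the middle
- violet_punch: steel punch with a violet square sleeve round its middle (not wanted in either kit): lies flat along its x, 90 mm long, 12 mm wide and 12 mm high, about 70 g, tapered tip at +x; origin at mid-length on its underside, z up. Grip it across its y at the middle
- bench_block: black steel bench block 50 x 50 mm, 20 mm high, about 0.4 kg (heaviest 0.5); origin at the centre of its underside, sides along x and y, z up
- copper_blank: square reddish copper blank 40 x 40 mm, 8 mm thick, lying flat; origin at the centre of its underside, sides along x and y, z up
- brass_disc: round golden brass disc blank, 40 mm across, 8 mm thick, lying flat; origin at the centre of its underside, z up
- silver_disc: round silver-coloured aluminium disc blank, 40 mm across, 8 mm thick, lying flat, not wanted in either kit; origin at the centre of its underside, z up
Things that resemble listed ones, but are neither listed nor needed, are in the scene too. Several things look just like the copper_blank: the one meant starts nearest to the robot's base.

How it is judged:
At the end, for the whole second after the job is handed in: Blue: red punch on strip, block on square pad, brass disc on round pad; green: yellow punch, copper square likewise. Centres within 12 mm in x and y (punches 15 mm lengthwise), punches and squares within 0.25 rad of the pad, flat, at rest; violet punch and silver disc within 20 mm of their start (x of red_punch in the frame of blue_board between -0.015 and 0.015 m and y of red_punch in the frame of blue_board between -0.057 and -0.033 m and z of red_punch in the frame of blue_board between 0.004 and 0.012 m and angle between each of red_punch, bench_block, brass_disc, yellow_punch, copper_blank's own z axis and vertical below 0.12 rad and linear speed of each of red_punch, bench_block, brass_disc, yellow_punch, copper_blank below 0.02 m/s and angular speed of each of red_punch, bench_block, brass_disc, yellow_punch, copper_blank below 0.2 rad/s and angle between the x axis of red_punch and the x axis of blue_board, either way round below 0.25 rad and x of bench_block in the frame of blue_board between -0.064 and -0.04 m and y of bench_block in the frame of blue_board between 0.02 and 0.044 m and z of bench_block in the frame of blue_board between 0.004 and 0.012 m and (angle between the x axis of bench_block and the x axis of blue_board, either way round below 0.25 rad or angle between the x axis of bench_block and the x axis of blue_board, either way round above 1.3208 rad) and x of brass_disc in the frame of blue_board between 0.04 and 0.064 m and y of brass_disc in the frame of blue_board between 0.02 and 0.044 m and z of brass_disc in the frame of blue_board between 0.004 and 0.012 m and x of yellow_punch in the frame of green_board between -0.015 and 0.015 m and y of yellow_punch in the frame of green_board between -0.057 and -0.033 m and z of yellow_punch in the frame of green_board between 0.004 and 0.012 m and angle between the x axis of yellow_punch and the x axis of green_board, either way round below 0.25 rad and x of copper_blank in the frame of green_board between -0.064 and -0.04 m and y of copper_blank in the frame of green_board between 0.02 and 0.044 m and z of copper_blank in the frame of green_board between 0.004 and 0.012 m and (angle between the x axis of copper_blank and the x axis of green_board, either way round below 0.25 rad or angle between the x axis of copper_blank and the x axis of green_board, either way round above 1.3208 rad) and distance of each of violet_punch, silver_disc from where it was at the start of the episode below 0.02 m); the robot touches nothing.
It fails at once if the violet-sleeved punch was shifted by more than 20 mm (distance of violet_punch from where it was at the start of the episode above 0.02 m).
It fails at once if the silver disc was shifted by more than 20 mm (distance of silver_disc from where it was at the start of the episode above 0.02 m).
It also fails if it takes over 125 s, if anything falls off the work surface, if the arm or the gripper's body presses on something with over 40 N, if the wrist force passes 120 N, or if a joint passes its speed limit or range.

ROBOT

A 6-joint arm with a two-finger parallel gripper is mounted at the origin on the work surface. World frame = base frame: x ahead of the robot, y to its left, z up, the work surface at z = 0. Lengths are in m, angles in rad, forces in N, time in s.
With the tool pointing down it reaches from about 0.25 to 0.8 m from the base axis. Payload 3.9 kg.
Tool frame: the origin (TCP) lies midway between the tips of the shut fingers; the grasp point (between the pads) lies r.tcp_to_grasp behind it (r.tcp_to_grasp is the distance from the TCP to the grasp point, in m); z points along the fingers, y is the line along which they close (so a half turn about z gives the same grasp; the last joint's range is limited). The gripper opens to 85 mm and grips with 20 to 120 N. Pads are 22 mm wide; open, the fingers measure 114 mm over their backs; the gripper's body (76 mm by 85 mm) begins 54 mm behind the grasp point. The pads swing forward as they close: fully open they stand 13 mm farther back than shut.
Start: joints at [1.246, 0.26, -0.138, 1.173, 0, 1.571], TCP at [0.168, 0.498, 0.231] pointing down, gripper open.
Joint ranges: [-2.78, 2.78], [-0.83, 1.72], [-1.28, 1.37], [-1.9, 2.12], [-1.57, 1.48], [-3.14, 3.14]. Speed limits (rad/s): [2.57, 2.57, 3.14, 3.14, 3.14, 3.14].

INTERFACE

Orientations are given as a unit quaternion [x, y, z, w].
In Python, from bench import r, cams gives the robot as it stands.
- The arm moves only by the shell command python3 -m creep 'ROWS' [OPENING] [FORCE]. ROWS is one flat JSON list of numbers that holds 1 to 12 rows one after another, with no inner brackets; each row has 4 numbers: dx, dy, dz in m, then a turn about the tool's z in rad; each row is the pose to reach, as a shift and turn from the pose commanded when the command began, along the tool's axes at that moment; what a row does not reach only later rows make up. A row lasts 1/8 s, in which the tool goes at most 0.0625 m and 0.188 rad, less where a joint would pass 70% of its speed; a pose out of reach is approached as far as the arm can. OPENING is the finger opening in m, set as the command begins (- or left out keeps the last). The fingers move at their own pace and stop on an object; FORCE is the grip in N (left out, the last holds). Time passes only in rows, so rows that do not move let the fingers close. It prints the time, the measured TCP pose, the force, the opening and the grip force at its end. Input that does not fit is refused with a message, and nothing moves.
- r.get_state(): the state, without advancing time (a new reading comes with each control period).
- cams.snapshot(name): name is "scene" or "side" or "wrist"; returns a dict with "pixels" (400x640x3 uint8, blue, green, red), "intrinsics" (3x3 intrinsics, pixels), "k1" (the pictures are not rectified: a ray, as slopes to the right and down, at radius r is drawn at 1 + k1 r^2 times it, then the intrinsics apply), "R" (3x3) and "t" (3): a world point X has camera coordinates R X + t; the wrist camera has in their place "mount" (4x4, takes a point from camera to tool coordinates, whose origin is the TCP and whose axes are the flange's). Camera axes: x right, y down, z forward; pixel columns grow to the right and rows downward; lengths in m; the calibration is good to about 2 mm. A picture is of the moment at which its call begins: read the wrist's pose just before it. There is no depth.
- r.hand_in(): hands the job in; it is judged then, once.
The state is a dict: "time": time; "q": joint angles; "dq": joint speeds; "joint_efforts": joint torques, N m; "ee_pos": TCP position; "ee_rot": TCP orientation; "force": force on the tool from outside, world axes, zero at the start; "moment": the same for the moment, N m; "grip_width": finger opening in m; "finger_force": force on a finger pad.
Only numpy, scipy, OpenCV 4.12 (cv2) and the standard library are available. Lean on these libraries where they do the work, as an engineer would, in place of code of your own. Each camera call takes 0.05 s, during which the arm holds its last target. There are 200 camera calls.

## Working session

There is one attempt and no reset: what is moved stays moved. The work goes in short steps, Python scripts to look and compute and a shell command to move; the robot and the scene stay as the last step left them, time stands still between calls to the robot, and variables do not carry over. Pictures are saved under pics/ and viewed, at most 20 in all, crops included, and the job is handed in when it is done.

```bash
ls; mkdir -p pics
cat > h.py <<'E'
import numpy as np, cv2
from bench import r, cams
from scipy.spatial.transform import Rotation as Ro
def snap(n):
    s=r.get_state(); d=cams.snapshot(n)
    if n=="wrist":
        T=np.eye(4); T[:3,:3]=Ro.from_quat(s["ee_rot"]).as_matrix(); T[:3,3]=s["ee_pos"]
        M=T@np.array(d["mount"]); C=M[:3,3]; Rc=M[:3,:3]
    else:
        R=np.array(d["R"]); C=-R.T@np.array(d["t"]); Rc=R.T
    return dict(img=np.array(d["pixels"]),K=np.array(d["intrinsics"]),k1=d["k1"],C=C,Rc=Rc)
def rays(c,uv):
    uv=np.atleast_2d(np.array(uv,float)); K=c["K"]
    p=np.c_[(uv[:,0]-K[0,2])/K[0,0],(uv[:,1]-K[1,2])/K[1,1]]
    q=p.copy()
    for _ in range(20): q=p/(1+c["k1"]*(q**2).sum(1,keepdims=True))
    return np.c_[q,np.ones(len(q))]@c["Rc"].T
def plane(c,uv,z):
    d=rays(c,uv); return c["C"]+d*((z-c["C"][2])/d[:,2])[:,None]
def proj(c,X):
    X=(np.atleast_2d(X)-c["C"])@c["Rc"]; q=X[:,:2]/X[:,2:]
    q=q*(1+c["k1"]*(q**2).sum(1,keepdims=True)); K=c["K"]
    return np.c_[q[:,0]*K[0,0]+K[0,2],q[:,1]*K[1,1]+K[1,2]]
def tri(c1,u1,c2,u2):
    a=rays(c1,u1)[0];b=rays(c2,u2)[0]
    s=np.linalg.lstsq(np.c_[a,-b],c2["C"]-c1["C"],rcond=None)[0]
    p,q=c1["C"]+s[0]*a,c2["C"]+s[1]*b
    return (p+q)/2,np.linalg.norm(p-q)
E
python3 - <<'E'
from h import *
import pickle
D={}
for n in("scene","side","wrist"):
    D[n]=snap(n); cv2.imwrite(f"pics/{n}0.png",D[n]["img"]); print(n,D[n]["C"].round(3),D[n]["Rc"][:,2].round(2),D[n]["K"][0,0])
pickle.dump(D,open("d0.pkl","wb"))
print(r.get_state(), r.tcp_to_grasp)
E
```

```text
pics
scene [ 1.059 -0.22   0.647] [-0.59  0.29 -0.75] 369.53653018478394
side [ 0.156 -0.649  0.622] [ 0.44  0.67 -0.6 ] 438.0536468570307
wrist [0.096 0.522 0.373] [ 0.28 -0.1  -0.96] 320.23860519162486
{'time': 0.15, 'q': array([ 1.24599626e+00,  2.60531257e-01, -1.39098640e-01,  1.17269981e+00,
       -4.59568620e-05,  1.57079273e+00]), 'dq': array([ 0.00041067, -0.00302153,  0.00305673, -0.00255025, -0.00082365,
        0.00146416]), 'joint_efforts': array([-7.34815148e-04, -4.06008375e+01,  2.54164875e+01,  1.26963691e-02,
       -5.16784814e-05, -1.07871966e-05]), 'ee_pos': array([0.16738016, 0.49703633, 0.2306473 ]), 'ee_rot': array([ 1.61685283e-01,  9.86842075e-01, -7.60317448e-04, -1.01289255e-04]), 'force': array([-0.03244237,  0.1240212 ,  0.0009981 ]), 'moment': array([-0.01125559, -0.02812472,  0.00456108]), 'finger_force': 0.0, 'grip_width': 0.0853381563241254} 0.0187
```

View pics/scene0.png

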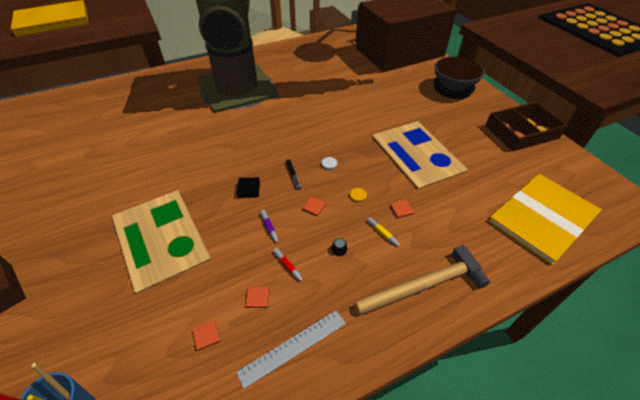

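View pics/side0.png

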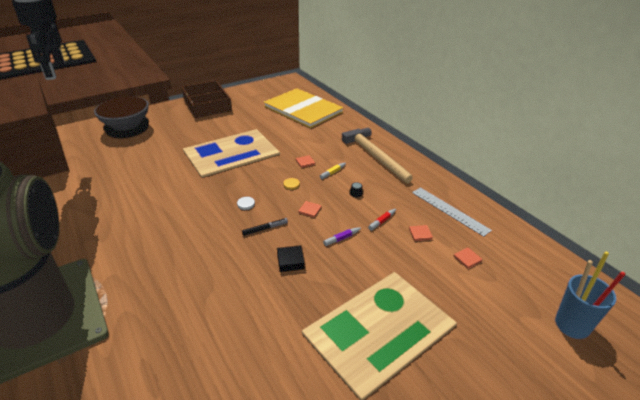

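The scene view shows the blue board at about (420,153) and the green board at (160,240). The block is at (248,187), brass at (358,195), silver at (329,163), red punch at (287,265), yellow at (383,232) and violet at (269,226). There are four copper-like squares at (314,206), (402,208), (257,297) and (205,335).

```bash
cat > seg.py <<'E'
from h import *
# hue lo,hi, smin, smax, vmin, vmax
COL=dict(red=(175,4,170,255,110,255),copper=(3,11,120,220,100,255),yellow=(22,30,170,255,120,255),gold=(18,26,150,255,120,255),
 violet=(130,155,90,255,50,255),blue=(110,126,150,255,60,255),green=(55,75,150,255,40,255),black=(0,180,0,255,0,38),white=(0,180,0,45,150,255))
def blobs(img,name,amin=25):
    h=cv2.cvtColor(img,cv2.COLOR_BGR2HSV); a=COL[name]
    m=cv2.inRange(h,(0,a[2],a[4]),(180,a[3],a[5]))
    H=h[...,0]; hm=((H>=a[0])&(H<=a[1])) if a[0]<=a[1] else ((H>=a[0])|(H<=a[1]))
    m[~hm]=0
    cs,_=cv2.findContours(m,cv2.RETR_EXTERNAL,cv2.CHAIN_APPROX_NONE)
    out=[]
    for c in cs:
        A=cv2.contourArea(c)
        if A>=amin:
            M=cv2.moments(c); out.append((M["m10"]/M["m00"],M["m01"]/M["m00"],A,c))
    return out
E
python3 - <<'E'
from seg import *
import pickle
D=pickle.load(open("d0.pkl","rb"))
pts=dict(scene=dict(copper=(314,206),copper2=(402,208),red=(287,262),yellow=(381,231),violet=(269,224),gold=(358,195),silver=(329,163),block=(248,185),bl=(404,156),gr=(180,246)),
side=dict(copper=(309,210),red=(382,219),yellow=(332,171),violet=(342,237)))
for n in("scene","side"):
    h=cv2.cvtColor(D[n]["img"],cv2.COLOR_BGR2HSV)
    print({k:h[int(v),int(u)].tolist() for k,(u,v) in pts[n].items()})
    for k in COL:
        print(n,k)
        for b in blobs(D[n]["img"],k):
            p=plane(D[n],b[:2],.008)[0]
            if 0.1<p[0]<.95 and abs(p[1])<.6: print("   px",np.round(b[:2],1),int(b[2]),p.round(3)[:2], round(float(np.hypot(p[0],p[1])),3))
E
```

```text
{'copper': [7, 194, 201], 'copper2': [8, 202, 199], 'red': [0, 255, 200], 'yellow': [23, 255, 179], 'violet': [139, 225, 155], 'gold': [21, 255, 219], 'silver': [110, 4, 194], 'block': [139, 204, 10], 'bl': [113, 255, 145], 'gr': [65, 255, 103]}
scene red
   px [  5.8 397.4] 40 [ 0.709 -0.596] 0.926
   px [287.3 263.5] 75 [ 0.676 -0.105] 0.684
scene copper
   px [205.6 334.8] 556 [ 0.748 -0.289] 0.801
   px [257.  296.4] 447 [ 0.718 -0.184] 0.741
   px [402.  208.1] 256 [0.655 0.185] 0.681
   px [314.1 205.3] 254 [0.561 0.009] 0.561
scene yellow
   px [383.2 230.5] 74 [0.69  0.112] 0.699
   px [534.2 228.3] 2085 [0.828 0.411] 0.924
   px [561.3 200.8] 1669 [0.797 0.53 ] 0.957
scene gold
   px [383.6 230.5] 86 [0.691 0.113] 0.7
   px [533.8 228.4] 2282 [0.828 0.41 ] 0.924
   px [358.  194.1] 162 [0.574 0.117] 0.586
   px [561.3 200.5] 1836 [0.797 0.531] 0.957
scene violet
   px [268.4 224.7] 67 [ 0.568 -0.104] 0.577
scene blue
   px [440.  159.6] 163 [0.562 0.365] 0.67
   px [404.  156.2] 245 [0.511 0.289] 0.587
   px [416.6 136.1] 220 [0.458 0.367] 0.587
scene green
   px [180.4 246.
[... 1275 characters left out ...]
5] 478 [0.798 0.536] 0.961
side violet
   px [343.2 234.8] 93 [ 0.569 -0.107] 0.579
side blue
   px [236.7 157.5] 130 [0.504 0.287] 0.58
   px [208.3 149.5] 156 [0.455 0.364] 0.583
   px [243.7 139.8] 79 [0.558 0.362] 0.666
side green
   px [400.4 344.1] 774 [ 0.497 -0.371] 0.62
   px [355.9 324.4] 26 [ 0.459 -0.302] 0.549
   px [388.4 299.5] 396 [ 0.539 -0.29 ] 0.612
side black
   px [291.5 266.6] 128 [ 0.433 -0.129] 0.452
   px [255.6 229.4] 71 [0.421 0.004] 0.421
   px [356.  192.1] 68 [ 0.68 -0.  ] 0.68
   px [127.1 129.6] 384 [0.295 0.594] 0.663
side white
   px [245.4 201.8] 131 [0.443 0.102] 0.455
   px [452.2 211.4] 624 [ 0.822 -0.172] 0.84
   px [301.4 104.4] 135 [0.812 0.475] 0.941
```

View pics/wrist0.png

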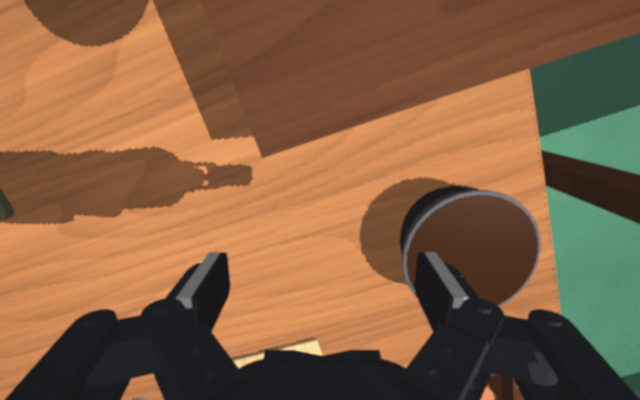

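Four copper squares were found in the scene view: (314,206), (402,208), (257,297) and (205,335). Their distances from the base are 0.56, 0.68, 0.74 and 0.80 m, so (314,206) is the one meant. I'll confirm it in a crop and measure poses from both views.

```bash
cat > meas.py <<'E'
from seg import *
import pickle
D=pickle.load(open("d0.pkl","rb")); S,T=D["scene"],D["side"]
def near(c,k,p,z=.008):
    B=blobs(c["img"],k,20); X=[np.hypot(*(plane(c,b[:2],z)[0,:2]-p)) for b in B]; return B[int(np.argmin(X))]
def punchmask(c,b,z=.008):
    h=cv2.cvtColor(c["img"],cv2.COLOR_BGR2HSV); m=((h[...,1]<125)|((h[...,0]>17)))&(h[...,2]>60)
    m=m|(cv2.drawContours(np.zeros(m.shape,np.uint8),[b[3]],-1,1,-1)>0)
    n,l=cv2.connectedComponents(m.astype(np.uint8)); k=l[int(b[1]),int(b[0])]
    v,u=np.nonzero(l==k); return np.c_[u,v]
if __name__=="__main__":
    W=dict(copper=("copper",(.557,.007)),brass=("gold",(.571,.115)),silver=("white",(.445,.104)),block=("black",(.437,-.115)),red=("red",(.677,-.105)),yellow=("gold",(.69,.112)),violet=("violet",(.568,-.105)),
     bstrip=("blue",(.507,.288)),bsq=("blue",(.457,.365)),bround=("blue",(.56,.364)),gstrip=("green",(.498,-.37)),ground=("green",(.54,-.29)),gsq=("green",(.437,-.299)))
    for n,(k,p) in W.items():
        z=.02 if n=="block" else .008
        a,b=near(S,k,p,z),near(T,k,p,z); X,e=tri(S,a[:2],T,b[:2]); o=""
        for c,bb in((S,a),(T,b)):
            if n in("copper","block") or "strip" in n or n=="gsq" or n=="bsq":
                q=plane(c,bb[3][:,0]+0.0,X[2])[:,:2].astype(np.float32)*1000; R=cv2.minAreaRect(q); o+=f" rect {np.round(R[0],0)} {np.round(R[1],0)} ang {R[2]:.1f}"
            if n in("red","yellow","violet"):
                uv=punchmask(c,bb); q=plane(c,uv,.007)[:,:2]*1000; w,v=np.linalg.eigh(np.cov(q.T)); pr=(q-q.mean(0))@v[:,1]
                o+=f" pca {q.mean(0).round(0)} len {np.ptp(pr):.0f} ang {np.degrees(np.arctan2(v[1,1],v[0,1]))%180:.1f}"
        print(n,(X*1000).round(1),"gap",round(e*1000,1),o)
    cr=S["img"][150:310,220:420]; cv2.imwrite("pics/crop1.png",cv2.resize(cr,None,fx=3.7,fy=3.7,interpolation=cv2.INTER_CUBIC))
E
python3 meas.py
```

```text
copper [557.4  10.1   3. ] gap 1.6  rect [556.  11.] [45. 45.] ang 35.1 rect [558.   9.] [51. 46.] ang 31.9
brass [571.2 118.3   3.4] gap 1.4 
silver [444.2 105.9   5.5] gap 1.4 
block [ 436.4 -112.9   -2. ] gap 12.8  rect [ 430. -107.] [51. 64.] ang 69.4 rect [ 438. -120.] [19. 47.] ang 72.1
red [ 677.3 -105.8    9.1] gap 1.3  pca [ 675. -105.] len 95 ang 13.1 pca [ 669. -108.] len 99 ang 14.5
yellow [691.6 111.9   8.3] gap 2.5  pca [690. 111.] len 94 ang 12.7 pca [685. 108.] len 100 ang 15.2
violet [ 568.9 -105.6    8.2] gap 2.7  pca [ 567. -104.] len 95 ang 179.0 pca [ 564. -106.] len 96 ang 1.3
bstrip [506.3 293.5   3.3] gap 0.8  rect [503. 293.] [ 25. 115.] ang 88.2 rect [508. 294.] [ 20. 113.] ang 88.8
bsq [456.1 368.4   6. ] gap 0.8  rect [455. 369.] [53. 53.] ang 89.5 rect [456. 368.] [48. 54.] ang 89.2
bround [560.  367.1   5.5] gap 0.7 
gstrip [ 497.9 -370.4    6.3] gap 0.4  rect [ 494. -370.] [114.  26.] ang 5.0 rect [ 496. -371.] [113.  25.] ang 5.2
ground [ 540.  -289.     6.8] gap 0.4 
gsq [ 451.9 -302.1   18.7] gap 11.6  rect [ 447. -297.] [52. 54.] ang 5.4 rect [ 451. -303.] [10. 32.] ang 5.0
```

View pics/crop1.png

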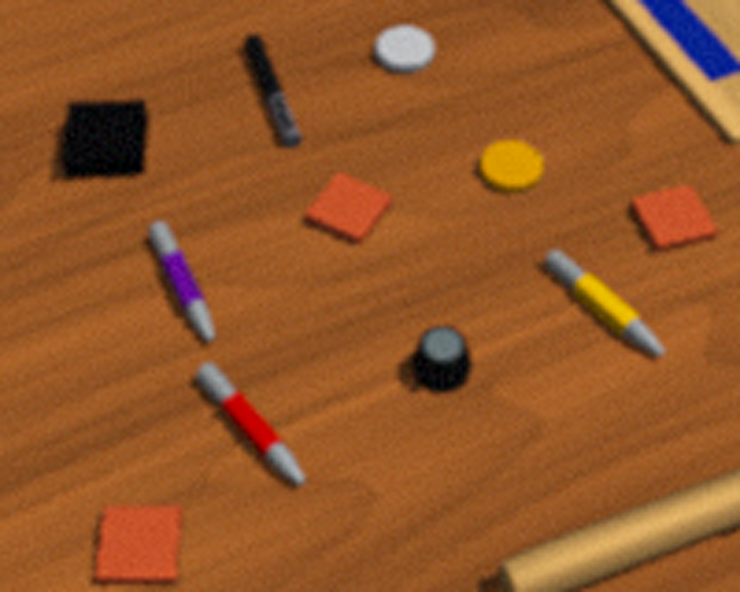

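The crop confirms it: the copper square at crop (348,207), which is scene (314,206), is the one nearest the base. The black cylinder and the black pen are decoys. Brass goes first.

```bash
cat > go.py <<'E'
# usage: go.py x y z [axis_deg]: shift and turn in tool axes for tool x along axis_deg (mod 180; nearest turn)
import sys; from h import *
s=r.get_state(); R=Ro.from_quat(s["ee_rot"]).as_matrix(); a=[float(v) for v in sys.argv[1:]]
d=R.T@(np.array(a[:3])-s["ee_pos"]); yaw=np.degrees(np.arctan2(R[1,0],R[0,0])); t=0
if len(a)>3: t=-np.radians((a[3]-yaw+90)%180-90)
print("delta",d.round(4),"turn",round(t,3),"yaw",round(yaw,1),"q6",s["q"][5].round(2),"q1",s["q"][0].round(2),"dist",np.linalg.norm(d).round(3))
E
python3 go.py .571 .118 .14
```

```text
delta [-0.5035 -0.2303  0.091 ] turn 0 yaw 161.4 q6 1.57 q1 1.25 dist 0.561
```

```bash
python3 -m creep '[-0.5035,-0.2303,0.091,0,-0.5035,-0.2303,0.091,0,-0.5035,-0.2303,0.091,0,-0.5035,-0.2303,0.091,0,-0.5035,-0.2303,0.091,0,-0.5035,-0.2303,0.091,0,-0.5035,-0.2303,0.091,0,-0.5035,-0.2303,0.091,0,-0.5035,-0.2303,0.091,0,-0.5035,-0.2303,0.091,0,-0.5035,-0.2303,0.091,0,-0.5035,-0.2303,0.091,0]' 0.06 40
cat > wr.py <<'E'
# wr.py name colour z : blobs of a colour in the wrist view
import sys; from seg import *
c=snap("wrist"); cv2.imwrite(f"pics/{sys.argv[1]}.png",c["img"]); z=float(sys.argv[3])
import pickle; pickle.dump(c,open(f"pics/{sys.argv[1]}.pkl","wb"))
for b in blobs(c["img"],sys.argv[2],150):
    q=plane(c,b[3][:,0]+0.0,z)[:,:2].astype(np.float32)*1000; R=cv2.minAreaRect(q)
    print(np.round(b[:2],0),int(b[2]),(plane(c,b[:2],z)[0]*1000).round(1),"rect",np.round(R[0],1),np.round(R[1],1),"ang",round(R[2],1))
E
python3 wr.py w1 gold .008; python3 go.py .571 .118 .0
```

```text
time: 1.65
ee_pos: [0.5702, 0.1196, 0.1404]
ee_rot: [0.161, 0.987, 0.0, -0.0]
force: [-0.3, -0.8, 0.2]
grip_width: 0.0603
finger_force: 0.0
[352. 300.] 453 [692.8 111.    8. ] rect [693.3 111.1] [42. 15.] ang 12.9
[623. 325.] 3161 [819.9 378.1   8. ] rect [840.2 371.9] [162.5  49.1] ang 0.1
[318. 188.] 1438 [571.1 116.4   8. ] rect [571.6 116.3] [38.6 38.9] ang 71.5
delta [-0.0012 -0.0014  0.1406] turn 0 yaw 161.5 q6 0.53 q1 0.21 dist 0.141
```

View pics/w1.png

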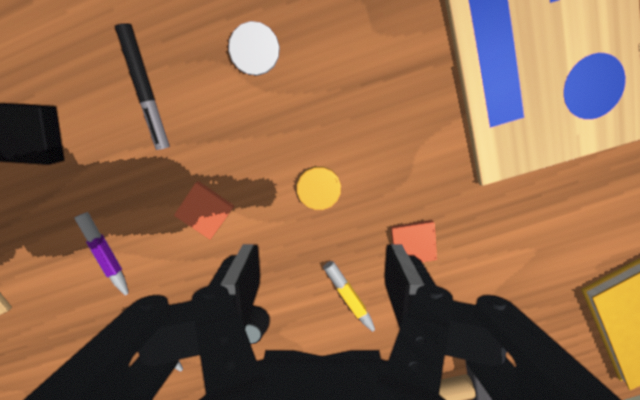

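The wrist view shows the brass disc centred between the fingers at (318,188), yellow punch at (350,297), copper at (205,210) and silver at (254,47). Next I go down and grip.

```bash
python3 -m creep '[-0.002,-0.003,0.05,0,-0.002,-0.003,0.1,0,-0.002,-0.003,0.13,0,-0.002,-0.003,0.14,0,-0.002,-0.003,0.14,0]' 0.06 40
python3 -m creep '[0,0,0,0,0,0,0,0,0,0,0,0,0,0,0,0]' 0.0 40;python3 go.py .56 .367 .11
```

```text
time: 2.33
ee_pos: [0.5719, 0.1158, 0.0006]
ee_rot: [0.161, 0.987, -0.0, -0.0]
force: [0.8, 0.8, -0.2]
grip_width: 0.0601
finger_force: 0.0
time: 2.82
ee_pos: [0.5737, 0.1156, 0.0024]
ee_rot: [0.162, 0.987, 0.001, 0.002]
force: [-1.3, -0.5, 5.3]
grip_width: 0.0371
finger_force: 39.5
delta [ 0.0929  0.2341 -0.1074] turn 0 yaw 161.4 q6 0.52 q1 0.2 dist 0.274
```

```bash
python3 -m creep '[0,0,-0.03,0,0,0,-0.06,0,0,0,-0.08,0,0,0,-0.08,0]' ; python3 wr.py w2 gold .075; python3 go.py .56 .367 .08
```

```text
time: 3.32
ee_pos: [0.5741, 0.1154, 0.0826]
ee_rot: [0.162, 0.987, 0.001, 0.002]
force: [-0.4, 0.3, -0.4]
grip_width: 0.0373
finger_force: 40.2
[360. 334.] 550 [632.2 119.4  75. ] rect [632.2 119.4] [27.1 10.7] ang 14.0
[322. 255.] 4673 [577.2 114.9  75. ] rect [578.4 114.5] [40.1 44.3] ang 71.2
delta [0.0927 0.2345 0.0013] turn 0 yaw 161.4 q6 0.52 q1 0.2 dist 0.252
```

View pics/w2.png

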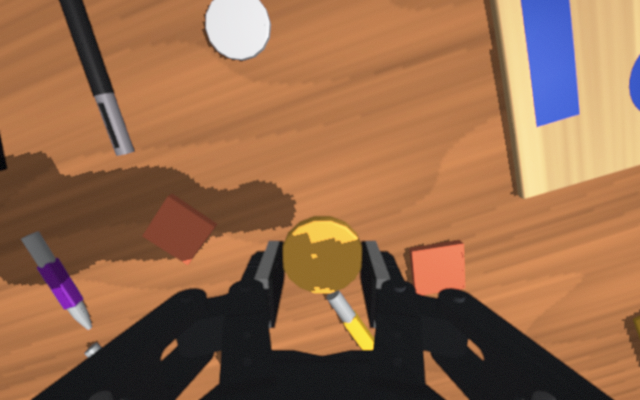

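The disc is held flat between the finger tips at (322,255). I carry it over the round pad and check the pad from the wrist.

```bash
python3 -m creep '[0.024,0.058,0,0,0.047,0.116,0,0,0.07,0.174,0,0,0.09,0.22,0,0,0.095,0.235,0,0,0.095,0.235,0,0,0.095,0.235,0,0]' ; python3 wr.py w3 blue .008; python3 go.py .5575 .368 .01
```

```text
time: 4.25
ee_pos: [0.5568, 0.3662, 0.0795]
ee_rot: [0.162, 0.987, -0.001, -0.001]
force: [0.0, -0.2, -1.5]
grip_width: 0.0369
finger_force: 40.3
[320. 202.] 2282 [552.  366.4   8. ] rect [553.5 365.8] [51.5 35.9] ang 73.2
[188. 171.] 6493 [501.4 288.3   8. ] rect [506.9 287.9] [ 28.4 118.4] ang 88.8
[270.  63.] 9027 [455.3 366.6   8. ] rect [456.5 366. ] [58.3 58.7] ang 88.8
delta [0.0001 0.0021 0.0698] turn 0 yaw 161.3 q6 0.91 q1 0.58 dist 0.07
```

View pics/w3.png

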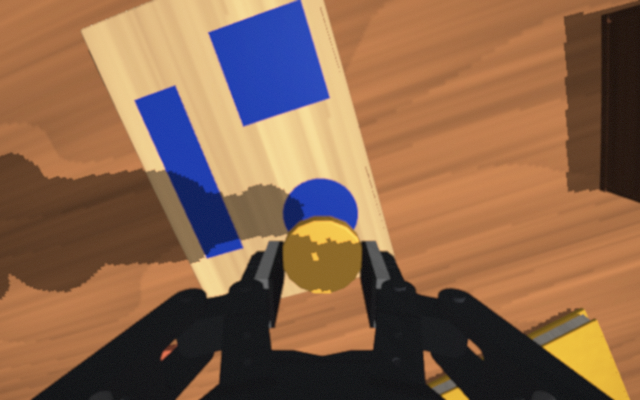

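The wrist view puts the blue pads at strip (507,288), square (456.5,366) and round about (560,365), close to the two-view figures. Lowering now.

```bash
python3 -m creep '[-0.001,0,0.04,0,-0.001,0,0.06,0,-0.001,0,0.068,0,-0.001,0,0.068,0]'; python3 -m creep '[0,0,0,0,0,0,0,0,0,0,0,0]' 0.06; python3 -m creep '[0,0,-0.04,0,0,0,-0.1,0,0,0,-0.14,0,0,0,-0.14,0,0,0,-0.14,0]';  python3 wr.py w4 gold .016; python3 go.py .557 .0095 .12 33.5
```

```text
time: 4.8
ee_pos: [0.5583, 0.3669, 0.0124]
ee_rot: [0.162, 0.987, -0.0, -0.0]
force: [-0.3, -0.0, -1.1]
grip_width: 0.0371
finger_force: 40.4
time: 5.18
ee_pos: [0.5585, 0.3682, 0.0131]
ee_rot: [0.162, 0.987, 0.0, 0.001]
force: [0.1, 0.1, 0.1]
grip_width: 0.0601
finger_force: 0.0
time: 5.8
ee_pos: [0.5577, 0.3677, 0.152]
ee_rot: [0.162, 0.987, -0.0, -0.0]
force: [-0.0, -0.7, -0.6]
grip_width: 0.0601
finger_force: 0.0
[453. 383.] 872 [826.3 435.1  16. ] rect [825.1 430.5] [78.3 33.1] ang 13.6
[537. 307.] 2277 [754.9 538.5  16. ] rect [761.9 546.2] [165.3  63.3] ang 41.0
[322. 183.] 1306 [556.2 368.4  16. ] rect [556.6 368.2] [37.  37.2] ang 71.4
delta [-0.114  -0.3392  0.0315] turn -0.909 yaw 161.4 q6 0.91 q1 0.58 dist 0.359
```

```bash
python3 -m creep '[-0.02,-0.059,0.01,0.165,-0.04,-0.118,0.02,0.33,-0.06,-0.177,0.03,0.5,-0.08,-0.236,0.03,0.66,-0.1,-0.295,0.03,0.66,-0.114,-0.339,0.03,0.66,-0.114,-0.339,0.03,0.66,-0.114,-0.339,0.03,0.66]' 0.06 40
python3 wr.py w5 copper .008; python3 go.py .557 .0095 0 123.5
```

```text
time: 6.85
ee_pos: [0.557, 0.0104, 0.1211]
ee_rot: [0.473, 0.881, -0.0, -0.001]
force: [-0.2, 0.2, 0.6]
grip_width: 0.06
finger_force: 0.0
[322. 194.] 2340 [557.8   9.4   8. ] rect [558.2   8.9] [41.7 41.8] ang 33.6
[550.  75.] 2982 [651.1 184.8   8. ] rect [651.2 183.6] [43.8 43.7] ang 80.0
delta [-0.0013 -0.0009  0.1214] turn 0.002 yaw 123.6 q6 1.0 q1 0.02 dist 0.121
```

View pics/w5.png

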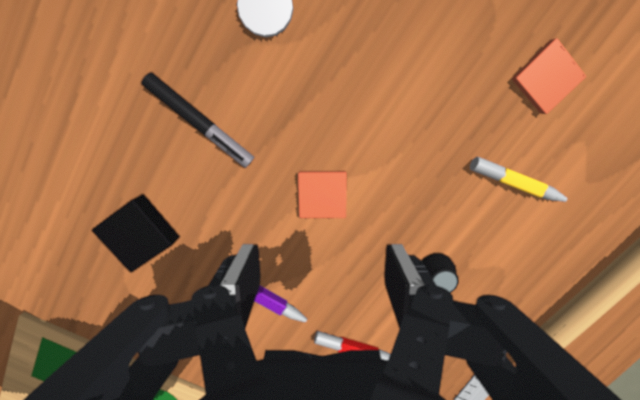

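The copper square sits centred at (322,194) and aligned with the fingers. Gripping it.

```bash
python3 -m creep '[-0.002,-0.001,0.05,0,-0.002,-0.001,0.09,0,-0.002,-0.001,0.115,0,-0.002,-0.001,0.12,0,-0.002,-0.001,0.12,0]' 0.06 40
python3 -m creep '[0,0,0,0,0,0,0,0,0,0,0,0,0,0,-0.03,0,0,0,-0.07,0,0,0,-0.08,0,0,0,-0.08,0]' 0.0 40;python3 wr.py w6 copper .075; python3 go.py .438 -.298 .08 95.1
```

```text
time: 7.52
ee_pos: [0.5584, 0.009, 0.0025]
ee_rot: [0.472, 0.882, 0.0, -0.0]
force: [-0.2, -0.0, 0.5]
grip_width: 0.0603
finger_force: 0.0
time: 8.4
ee_pos: [0.5587, 0.0079, 0.0827]
ee_rot: [0.473, 0.881, 0.0, 0.001]
force: [-0.3, -0.1, -1.8]
grip_width: 0.0378
finger_force: 40.5
[322. 255.] 6336 [560.4   5.5  75. ] rect [561.5   4.1] [44.4 46.6] ang 33.5
[589.  67.] 4044 [609.6 149.7  75. ] rect [609.7 148.5] [30.7 30.2] ang 80.7
delta [-0.1887 -0.2689  0.0018] turn 0.497 yaw 123.6 q6 1.0 q1 0.01 dist 0.328
```

```bash
python3 -m creep '[-0.034,-0.049,0,0.12,-0.068,-0.098,0,0.25,-0.102,-0.147,0,0.37,-0.136,-0.196,0,0.497,-0.17,-0.245,0,0.497,-0.186,-0.267,0,0.497,-0.186,-0.267,0,0.497,-0.186,-0.267,0,0.497]'
python3 wr.py w7 green .008; python3 go.py .438 -.295 .012 95.1
```

```text
time: 9.45
ee_pos: [0.4379, -0.2935, 0.0811]
ee_rot: [0.675, 0.738, 0.0, -0.001]
force: [-0.4, -0.5, -1.3]
grip_width: 0.038
finger_force: 40.6
[339. 309.] 1243 [ 459.2 -376.4    8. ] rect [ 460.2 -376.5] [45.  24.4] ang 7.7
[465. 214.] 3550 [ 540.9 -288.8    8. ] rect [ 541.3 -289.3] [50.7 50.9] ang 51.0
[321. 195.] 2963 [ 436.1 -284.     8. ] rect [ 436.1 -284.7] [57.3 28. ] ang 5.1
delta [-0.0018 -0.0003  0.0693] turn 0.001 yaw 95.2 q6 0.89 q1 -0.59 dist 0.069
```

View pics/w7.png

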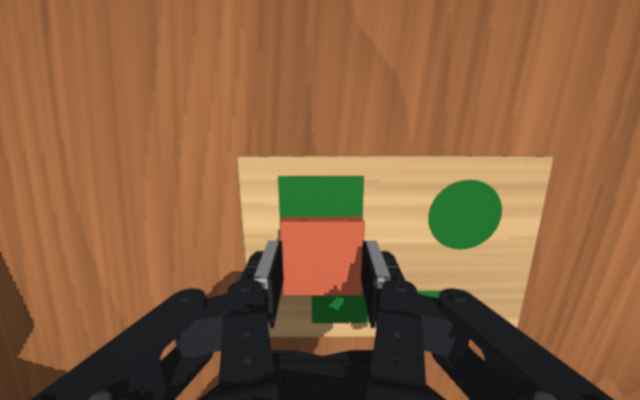

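The wrist view shows the copper square held over the green square pad. The round pad at (541,-289) implies the square's centre is at (437.5,-298). Lowering and releasing.

```bash
python3 -m creep '[-0.002,0,0.04,0,-0.002,0,0.06,0,-0.002,0,0.069,0,-0.002,0,0.069,0]'; python3 -m creep '[0,0,0,0,0,0,0,0,0,0,0,0,0,0,-0.04,0,0,0,-0.1,0,0,0,-0.13,0,0,0,-0.13,0,0,0,-0.13,0]' 0.06;  python3 wr.py w8 copper .016; python3 go.py .676 -.106 .13 193.5
```

```text
time: 10.0
ee_pos: [0.439, -0.2956, 0.0131]
ee_rot: [0.674, 0.738, 0.0, -0.0]
force: [-0.8, -0.6, -1.8]
grip_width: 0.0379
finger_force: 40.6
time: 11.0
ee_pos: [0.4382, -0.2964, 0.1426]
ee_rot: [0.675, 0.738, -0.0, -0.0]
force: [0.1, 0.0, -0.5]
grip_width: 0.0599
finger_force: 0.0
[631. 208.] 621 [ 724.6 -290.1   16. ] rect [ 720.9 -289. ] [21.3 48.9] ang 22.0
[323. 186.] 1890 [ 439.2 -294.8   16. ] rect [ 439.2 -294.9] [39.  39.8] ang 5.1
[634.  93.] 242 [ 689.5 -191.    16. ] rect [ 688.1 -191.9] [12.2 25.6] ang 20.3
delta [0.1682 0.2541 0.0118] turn 1.424 yaw 95.1 q6 0.89 q1 -0.59 dist 0.305
```

```bash
python3 -m creep '[0.02,0.03,0,-0.18,0.04,0.06,0,-0.36,0.06,0.09,0.01,-0.54,0.08,0.12,0.01,-0.72,0.1,0.15,0.01,-0.9,0.12,0.18,0.01,-1.08,0.14,0.21,0.01,-1.26,0.16,0.24,0.01,-1.44,0.168,0.254,0.01,-1.62,0.168,0.254,0.01,-1.717,0.168,0.254,0.01,-1.717,0.168,0.254,0.01,-1.717]' 0.04 40
python3 wr.py w9 red .012
python3 - <<'E'
import pickle;from meas import *
c=pickle.load(open("pics/w9.pkl","rb"))
b=near(c,"red",(.676,-.106),.012); q=plane(c,punchmask(c,b),.010)[:,:2]*1000; w,v=np.linalg.eigh(np.cov(q.T))
print(q.mean(0),np.ptp((q-q.mean(0))@v[:,1]),np.degrees(np.arctan2(v[1,1],v[0,1]))%180)
E
python3 go.py .676 -.106 0 193.5
```

```text
time: 12.55
ee_pos: [0.676, -0.1068, 0.1321]
ee_rot: [-0.116, 0.993, 0.0, -0.001]
force: [0.4, 0.2, -0.2]
grip_width: 0.0395
finger_force: 0.0
[322. 191.] 503 [ 677.2 -106.    12. ] rect [ 677.1 -106. ] [38.2 10.5] ang 13.3
[ 671.31976874 -107.26749065] 91.96412274388811 13.420158814824589
delta [-0.0002  0.0008  0.1325] turn -0.002 yaw -166.6 q6 -0.39 q1 -0.16 dist 0.132
```

View pics/w9.png

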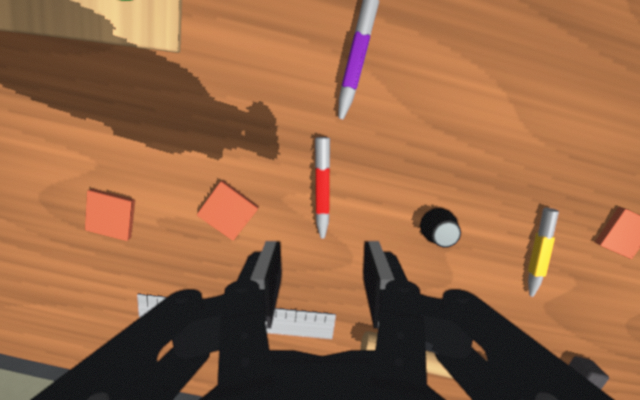

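The red punch is centred and lined up at (322,190), with violet clear at (355,60). Gripping it.

```bash
python3 -m creep '[-0.002,0,0.05,0,-0.002,0,0.1,0,-0.002,0,0.124,0,-0.002,0,0.128,0,-0.002,0,0.128,0]' 0.04 40
python3 -m creep '[0,0,0,0,0,0,0,0,0,0,0,0,0,0,-0.03,0,0,0,-0.08,0,0,0,-0.1,0,0,0,-0.1,0]' 0.0 40;python3 wr.py w10 red .1; python3 go.py .507 .2895 .1 178.8
```

```text
time: 13.22
ee_pos: [0.6793, -0.1065, 0.006]
ee_rot: [-0.117, 0.993, -0.0, 0.0]
force: [-0.7, 0.4, 0.1]
grip_width: 0.0403
finger_force: 0.0
time: 14.1
ee_pos: [0.6803, -0.1065, 0.1076]
ee_rot: [-0.117, 0.993, -0.001, 0.002]
force: [0.0, 0.3, -1.4]
grip_width: 0.0103
finger_force: 39.8
[322. 254.] 1478 [ 683.  -105.6  100. ] rect [ 683.5 -105.3] [44.  11.9] ang 13.5
delta [0.0751 0.425  0.0054] turn 0.256 yaw -166.5 q6 -0.39 q1 -0.16 dist 0.432
```

```bash
python3 -m creep '[0.01,0.055,0,0.03,0.02,0.11,0,0.06,0.03,0.165,0,0.1,0.04,0.22,0,0.13,0.05,0.275,0,0.17,0.06,0.33,0,0.21,0.07,0.385,0,0.256,0.076,0.425,0,0.256,0.076,0.425,0,0.256,0.076,0.425,0,0.256]'
python3 wr.py w11 blue .008; python3 wr.py w11 red .1; python3 go.py .5055 .2895 .0165 178.8
```

```text
time: 15.4
ee_pos: [0.5049, 0.2885, 0.1039]
ee_rot: [0.01, 1.0, -0.001, -0.001]
force: [-0.7, -0.3, -1.7]
grip_width: 0.0105
finger_force: 39.8
[396. 262.] 641 [562.3 349.6   8. ] rect [561.1 357.4] [38.2 50.4] ang 89.2
[320. 159.] 1775 [473.9 287.8   8. ] rect [493.5 288.3] [27.9 90.7] ang 88.8
[425. 132.] 5978 [455.5 366.    8. ] rect [456.7 366.1] [57.9 57.7] ang 88.9
[322. 254.] 1415 [506.4 288.5 100. ] rect [506.8 288.8] [11.6 42.9] ang 88.2
delta [0.0001 0.0016 0.0879] turn -0.001 yaw 178.7 q6 0.54 q1 0.52 dist 0.088
```

View pics/w11.png

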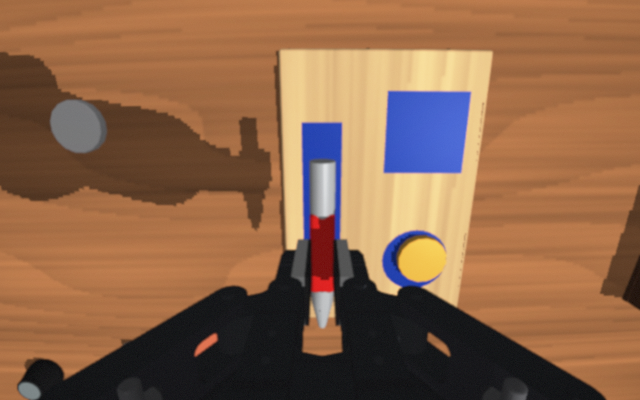

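```bash
python3 -m creep '[0,0.0005,0.05,0,0,0.0005,0.08,0,0,0.0005,0.089,0,0,0.0005,0.089,0,0,0.0005,0.089,0]'; python3 go.py .5055 .2895 .0155
```

```text
time: 16.12
ee_pos: [0.507, 0.2897, 0.0172]
ee_rot: [0.011, 1.0, 0.0, 0.001]
force: [-0.4, -0.4, -1.3]
grip_width: 0.0105
finger_force: 39.8
delta [ 0.0015 -0.0002  0.0017] turn 0 yaw 178.7 q6 0.54 q1 0.52 dist 0.002
```

Next I lower it the last 1.5 mm, open only a little, lift and check.

```bash
python3 -m creep '[0.001,0,0.0015,0,0.001,0,0.0015,0]'; python3 -m creep '[0,0,0,0,0,0,0,0,0,0,0,0,0,0,-0.05,0,0,0,-0.1,0,0,0,-0.12,0,0,0,-0.12,0,0,0,-0.12,0]' 0.04;  python3 wr.py w12 red .02; python3 wr.py w12 gold .016; python3 go.py .692 .1115 .13 193.2
```

```text
time: 16.38
ee_pos: [0.5054, 0.29, 0.0153]
ee_rot: [0.01, 1.0, 0.0, 0.001]
force: [0.6, -0.2, 0.4]
grip_width: 0.0105
finger_force: 40.0
time: 17.38
ee_pos: [0.504, 0.2894, 0.1336]
ee_rot: [0.01, 1.0, -0.0, -0.001]
force: [-0.7, -0.1, 0.1]
grip_width: 0.04
finger_force: 0.0
[323. 189.] 483 [502.1 290.4  20. ] rect [502.5 290.6] [ 9.9 39. ] ang 88.5
[411. 245.] 1247 [555.6 367.6  16. ] rect [555.8 368. ] [38.9 36.3] ang 37.6
delta [-0.1919 -0.1738  0.0028] turn -0.251 yaw 178.8 q6 0.54 q1 0.52 dist 0.259
```

```bash
python3 -m creep '[-0.045,-0.04,0,-0.06,-0.09,-0.08,0,-0.12,-0.135,-0.12,0,-0.19,-0.18,-0.16,0.002,-0.251,-0.192,-0.174,0.002,-0.251,-0.192,-0.174,0.002,-0.251,-0.192,-0.174,0.002,-0.251]' 0.04 40
python3 wr.py w13 gold .012; python3 go.py .692 .1115 0.005 193.2
```

```text
time: 18.35
ee_pos: [0.6916, 0.1131, 0.1322]
ee_rot: [-0.115, 0.993, 0.0, -0.001]
force: [-0.4, 0.6, 1.1]
grip_width: 0.0399
finger_force: 0.0
[631. 378.] 700 [824.5 497.6  12. ] rect [818. 488.] [95.1 27. ] ang 32.3
[575. 336.] 4095 [784.6 402.9  12. ] rect [802.  400.1] [98.6 91.4] ang 14.4
[565. 305.] 160 [751.9 374.3  12. ] rect [746.3 388.9] [ 26.8 122.1] ang 27.0
[313. 186.] 153 [690.5 105.4  12. ] rect [691.6 107.1] [39.8  5.9] ang 12.7
delta [-1.000e-04 -2.000e-03  1.276e-01] turn 0.002 yaw -166.7 q6 -0.07 q1 0.16 dist 0.128
```

```bash
python3 -m creep '[-0.001,-0.002,0.05,0,-0.001,-0.002,0.1,0,-0.001,-0.002,0.124,0,-0.001,-0.002,0.128,0,-0.001,-0.002,0.128,0]' 0.04 40
python3 -m creep '[0,0,0,0,0,0,0,0,0,0,0,0,0,0,-0.03,0,0,0,-0.08,0,0,0,-0.1,0,0,0,-0.1,0]' 0.0 40;python3 wr.py w14 gold .1; python3 go.py .4965 -.370 .1 185.1
```

```text
time: 19.02
ee_pos: [0.6948, 0.1113, 0.0059]
ee_rot: [-0.115, 0.993, 0.0, 0.001]
force: [0.8, 1.1, 1.6]
grip_width: 0.0402
finger_force: 0.0
time: 19.9
ee_pos: [0.6963, 0.1103, 0.1073]
ee_rot: [-0.115, 0.993, 0.0, 0.002]
force: [0.1, 0.9, -0.2]
grip_width: 0.0104
finger_force: 39.8
[595. 352.] 5108 [727.  287.6 100. ] rect [736.  287.2] [63.  58.3] ang 14.1
[575. 319.] 201 [707.4 263.2 100. ] rect [705.1 267.6] [24.4 62.6] ang 38.7
[322. 245.] 1431 [694.2 110.2 100. ] rect [697.4 111. ] [44.2 12.3] ang 13.2
delta [ 0.3028 -0.4222  0.0049] turn 0.141 yaw -166.8 q6 -0.07 q1 0.16 dist 0.52
```

View pics/w14.png

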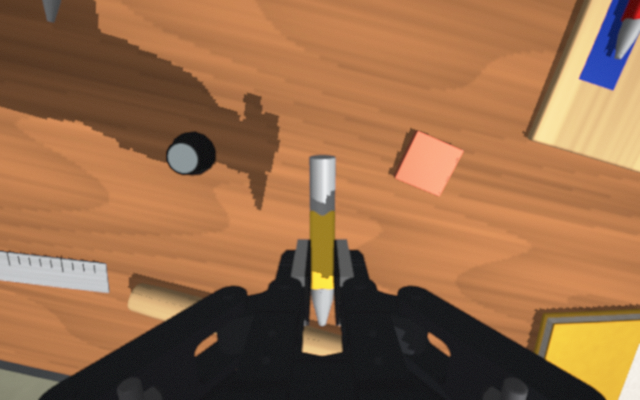

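The yellow punch is held at (322,245). I carry it to the green strip.

```bash
python3 -m creep '[0.033,-0.046,0,0.01,0.067,-0.093,0,0.03,0.1,-0.14,0,0.05,0.133,-0.186,0,0.07,0.167,-0.233,0,0.09,0.2,-0.28,0,0.11,0.233,-0.326,0,0.13,0.267,-0.373,0,0.141,0.29,-0.405,0,0.141,0.303,-0.422,0,0.141,0.303,-0.422,0,0.141,0.303,-0.422,0,0.141]'
python3 wr.py w15 green .008; python3 wr.py w15 gold .1; python3 go.py .4965 -.370 .0155 185.1
```

```text
time: 21.45
ee_pos: [0.4961, -0.3684, 0.1042]
ee_rot: [-0.045, 0.999, 0.001, -0.0]
force: [-0.8, -0.1, -0.2]
grip_width: 0.0103
finger_force: 39.8
[409. 258.] 2255 [ 542.3 -290.7    8. ] rect [ 542.7 -290.6] [49.5 46.3] ang 56.9
[313. 156.] 1652 [ 463.9 -377.5    8. ] rect [ 484.1 -372.3] [91.4 26.7] ang 5.4
[322. 250.] 1526 [ 495.2 -368.   100. ] rect [ 496.  -367.8] [43.3 11.6] ang 5.3
delta [ 0.0001 -0.0018  0.0891] turn 0.002 yaw -174.8 q6 -0.73 q1 -0.64 dist 0.089
```

View pics/w15.png

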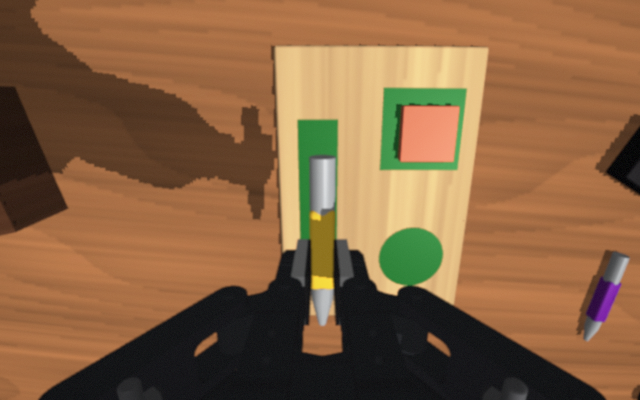

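The copper square lies inside its pad, and the yellow punch is over the strip with its line about 2 mm off. I correct for that while lowering.

```bash
python3 -m creep '[0,-0.002,0.05,0,0,-0.002,0.08,0,0,-0.002,0.089,0,0,-0.002,0.09,0,0,-0.002,0.09,0,0,-0.002,0.09,0]'; python3 -m creep '[0,0,0,0,0,0,0,0,0,0,0,0,0,0,-0.05,0,0,0,-0.1,0,0,0,-0.12,0,0,0,-0.12,0,0,0,-0.12,0]' 0.04;  python3 wr.py w16 gold .02; python3 wr.py w16 copper .016; python3 go.py .433 -.11 .15 160.5
```

```text
time: 22.3
ee_pos: [0.4969, -0.372, 0.0156]
ee_rot: [-0.045, 0.999, -0.001, 0.001]
force: [0.0, 0.4, -0.3]
grip_width: 0.0103
finger_force: 39.8
time: 23.3
ee_pos: [0.4954, -0.3713, 0.1335]
ee_rot: [-0.045, 0.999, 0.001, -0.001]
force: [-0.7, -0.4, -0.6]
grip_width: 0.0398
finger_force: 0.0
[321. 188.] 578 [ 491.8 -372.2   20. ] rect [ 491.8 -371.9] [39.6 11.4] ang 4.7
[458. 394.] 188 [ 709.  -203.9   16. ] rect [ 706.6 -204. ] [18.5 30.1] ang 3.3
[420. 131.] 2358 [ 438.8 -296.7   16. ] rect [ 439.3 -296.6] [39.  39.9] ang 5.3
delta [ 0.0386  0.2656 -0.0164] turn 0.429 yaw -174.9 q6 -0.73 q1 -0.64 dist 0.269
```

```bash
python3 -m creep '[0.008,0.055,-0.02,0.08,0.016,0.11,-0.02,0.17,0.024,0.165,-0.02,0.26,0.032,0.22,-0.02,0.35,0.038,0.26,-0.02,0.429,0.038,0.265,-0.02,0.429,0.038,0.265,-0.02,0.429,0.038,0.265,-0.02,0.429]' 0.075 60
python3 wr.py w17 black .02; python3 go.py .433 -.11 0.005 160.5
```

```text
time: 24.4
ee_pos: [0.4351, -0.1122, 0.1545]
ee_rot: [0.17, 0.986, -0.0, 0.0]
force: [0.5, -1.0, 0.5]
grip_width: 0.0748
finger_force: 0.0
[321. 354.] 39096 [ 612.  -175.9   20. ] rect [ 591.4 -166.6] [739.3 202. ] ang 70.5
[327. 188.] 2643 [ 439.6 -108.5   20. ] rect [ 440.3 -108.7] [46.8 49.6] ang 67.3
[441. 128.] 379 [421.2   1.   20. ] rect [422.    0.9] [ 6.1 56. ] ang 82.9
delta [0.0027 0.0015 0.1496] turn -0.001 yaw 160.5 q6 0.09 q1 -0.25 dist 0.15
```

View pics/w17.png

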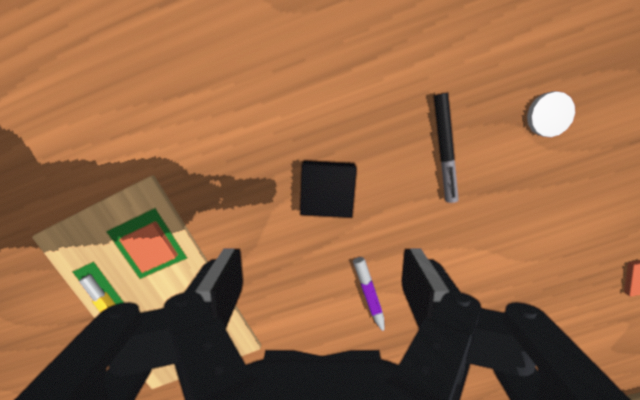

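The block's top face is at (327,188), giving (440,-108.5) with its sides at 157°. Violet is clear at (370,295). Gripping it.

```bash
python3 -m creep '[-0.004,0.005,0.05,0.056,-0.004,0.005,0.1,0.056,-0.004,0.005,0.14,0.056,-0.004,0.005,0.15,0.056,-0.004,0.005,0.15,0.056]' 0.075 80
python3 -m creep '[0,0,0,0,0,0,0,0,0,0,0,0,0,0,-0.02,0,0,0,-0.07,0,0,0,-0.1,0,0,0,-0.1,0]' 0.0 80;python3 wr.py w18 black .12; python3 go.py .4565 .3665 .105 178.8
```

```text
time: 25.08
ee_pos: [0.4402, -0.1084, 0.0048]
ee_rot: [0.197, 0.98, 0.0, -0.0]
force: [-0.2, 0.7, 0.2]
grip_width: 0.0749
finger_force: 0.0
time: 25.95
ee_pos: [0.4424, -0.1084, 0.1074]
ee_rot: [0.197, 0.98, -0.0, 0.003]
force: [0.7, -0.3, -5.4]
grip_width: 0.0477
finger_force: 85.3
[322. 331.] 50972 [ 474.4 -121.5  120. ] rect [ 468.4 -118.5] [328.9 114.4] ang 67.2
[451. 117.] 435 [399.5 -34.4 120. ] rect [400.3 -34.3] [ 2.9 31.4] ang 82.6
delta [1.685e-01 4.439e-01 4.000e-04] turn -0.375 yaw 157.3 q6 0.16 q1 -0.24 dist 0.475
```

View pics/w18.png

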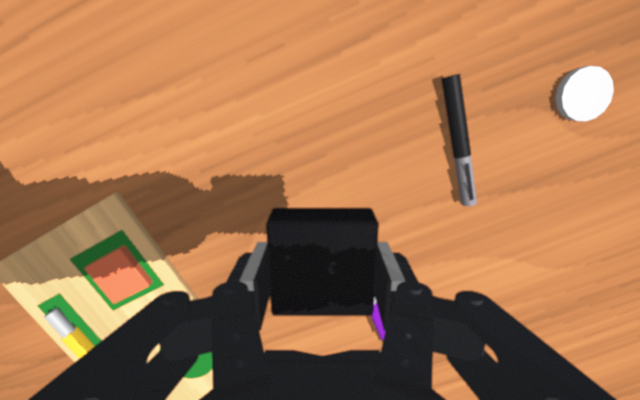

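The block is held square at (322,262). I carry it to the blue square pad.

```bash
python3 -m creep '[0.01,0.026,0,-0.02,0.03,0.08,0,-0.07,0.05,0.133,0,-0.12,0.07,0.186,0,-0.17,0.09,0.24,0,-0.22,0.11,0.293,0,-0.27,0.13,0.346,0,-0.32,0.15,0.4,0,-0.375,0.165,0.43,0,-0.375,0.17,0.4435,0,-0.375,0.17,0.4435,0,-0.375,0.17,0.4435,0,-0.375]'
python3 wr.py w19 blue .008; python3 go.py .455 .3665 .014 178.8
```

```text
time: 27.5
ee_pos: [0.4536, 0.3649, 0.1039]
ee_rot: [0.011, 1.0, -0.001, -0.001]
force: [-0.6, 0.2, -4.9]
grip_width: 0.0475
finger_force: 85.3
[305. 325.] 163 [572.7 346.9   8. ] rect [575.8 351.4] [38.1 11.6] ang 42.9
[225. 225.] 1230 [474.8 286.7   8. ] rect [489.3 288.3] [27.8 81.6] ang 88.7
[323. 187.] 3092 [444.5 366.4   8. ] rect [444.9 366.3] [57.8 33.7] ang 88.7
delta [-0.0013  0.0017  0.0902] turn -0.001 yaw 178.7 q6 0.7 q1 0.68 dist 0.09
```

View pics/w19.png

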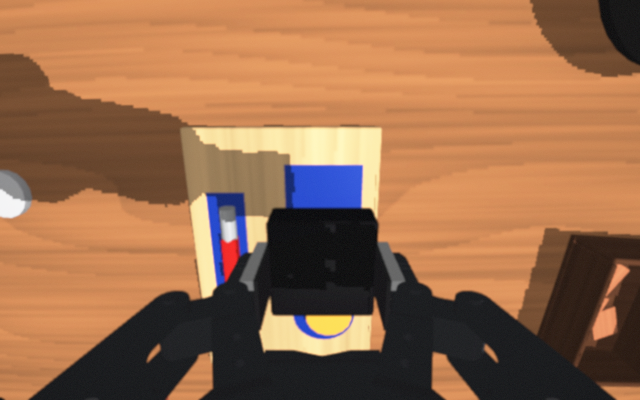

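```bash
python3 -m creep '[0,0.0005,0.04,0,0,0.0005,0.075,0,0,0.0005,0.088,0,0,0.0005,0.091,0,0,0.0005,0.091,0,0,0.0005,0.091,0]'; python3 go.py .455 .3665 .0135 178.8
```

```text
time: 28.3
ee_pos: [0.4551, 0.3673, 0.015]
ee_rot: [0.011, 1.0, 0.0, 0.001]
force: [-0.9, -1.5, 0.8]
grip_width: 0.0477
finger_force: 85.9
delta [ 0.0001 -0.0008  0.0015] turn -0.001 yaw 178.8 q6 0.7 q1 0.68 dist 0.002
```

Force went from -4.9 to +0.8 N, so the block is resting on the board. Releasing, lifting clear and verifying.

```bash
python3 -m creep '[0,0,0,0,0,0,0,0,0,0,0,0,0,0,-0.04,0,0,0,-0.1,0,0,0,-0.14,0,0,0,-0.17,0,0.03,0,-0.18,0,0.06,0,-0.18,0,0.06,0,-0.18,0,0.06,0,-0.18,0]' 0.062;  python3 wr.py w20 black .028; for k in "blue .008" "gold .016" "red .02"; do echo $k; python3 wr.py w20 $k;done
python3 - <<'E'
from meas import *
D2={n:snap(n) for n in("scene","side")}; S,T=D2["scene"],D2["side"]
a=[cv2.resize(S["img"][100:300,90:490],None,fx=2,fy=2),cv2.resize(T["img"][120:400,170:470],None,fx=0.7,fy=0.7)]
cv2.imwrite("pics/fin_scene.png",a[0])
for n,k,p in(("silver","white",(.445,.105)),("violet","violet",(.569,-.106)),("brass","gold",(.557,.367)),("yellow","gold",(.495,-.37)),("copper","copper",(.438,-.297))):
    A,B=near(S,k,p),near(T,k,p); X,e=tri(S,A[:2],T,B[:2]); print(n,(X*1000).round(1),round(e*1000,1))
E
```

```text
time: 29.68
ee_pos: [0.3948, 0.3689, 0.1939]
ee_rot: [0.01, 1.0, 0.0, 0.0]
force: [-0.3, -0.1, -0.0]
grip_width: 0.0622
finger_force: 0.0
[627. 331.] 155 [595.7 737.6  28. ] rect [594.2 736.7] [10.7 78.3] ang 84.1
[323. 351.] 38998 [609.9 366.3  28. ] rect [585.  366.7] [797. 229.] ang 88.8
[321. 229.] 1944 [451.4 367.6  28. ] rect [452.1 367.6] [46.3 50.8] ang 88.8
[  7. 204.] 192 [416.9  35.9  28. ] rect [417.7  35.7] [ 6.1 56.1] ang 82.2
[530.  74.] 2066 [301.4 563.3  28. ] rect [303.4 569.4] [115.4  46.7] ang 3.5
blue .008
[306. 306.] 157 [559.5 346.5   8. ] rect [559.9 352.7] [26.7 48.8] ang 85.9
[256. 262.] 635 [499.2 291.7   8. ] rect [507.  288.3] [ 26.7 114.9] ang 89.1
[309. 216.] 254 [443.7 354.2   8. ] rect [456.6 366. ] [56.6 54.9] ang 88.8
gold .016
[324. 306.] 677 [554.6 368.1  16. ] rect [554.5 367.7] [36.6 38.9] ang 88.7
[589. 303.] 702 [560.7 689.2  16. ] rect [562.2 688.8] [77.6 30. ] ang 9.7
red .02
silver [444.1 106.    5.2] 1.4
violet [ 568.8 -105.5    8.1] 2.6
brass [556.4 371.7  11. ] 3.1
yellow [ 491.5 -371.9   17.8] 2.6
copper [ 438.2 -295.9   11.5] 0.3
```

View pics/w20.png

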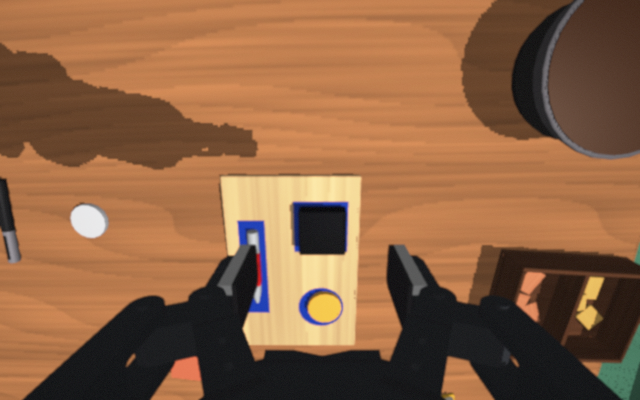

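View pics/fin_scene.png

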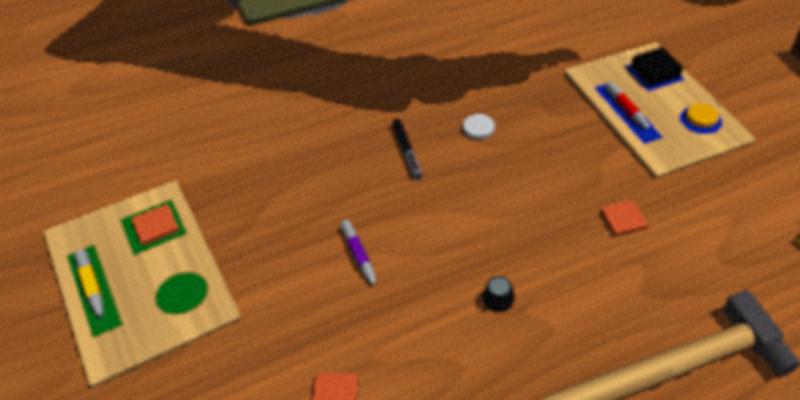

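All five are on their pads, at most about 6 mm off centre. Violet and silver have moved by less than 0.5 mm, and the gripper is clear.

```bash
python3 -c "
from bench import r
print(r.hand_in())"
```

```text
the job is handed in; nothing more can be done
None
```

Both kits are made up and handed in after about 30 s of robot time: all five pieces measured within about 6 mm of their pad centres, and the violet punch and silver disc stayed in place, but the hand-in returned no verdict.

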